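Open the powder feeder's gate to its limit stop

TASK

The powder feeder is to be set for the next batch. First stop it: press its red mushroom button until it latches down; then pull up the black index knob, slide the feed gate away from the hopper right up against the blue limit stop and let the knob drop fully, so that the gate is locked there. Last, twist the mushroom clockwise so that it springs up again, and leave the beaker, the powder jar and the amber bottle where they stand.

Things in the scene. Friction and masses are not known exactly. Their poses are not given: they have to be found in the camera images.
- feeder: benchtop powder feeder, fixed: white housing 220 (x) x 360 (y) x 95 mm high, hopper with black lid (132 mm across, 305 mm high) at its left end (local y +115 mm), steel chute below it running out over the left end (+y). Origin under the housing, z up, front faces -x, +y toward the hopper. On the housing, a deck whose top is 145 mm high carries the gate; deck from local x -42 to +64 mm
- stop_top (a point): centre of the top of the red mushroom stop button: head 40 mm in diameter, 23 mm high (this point is on its top, 140 mm above the worktop when up), yellow collar 64 mm across below it, collar top 40 mm under this point. Its axis is vertical, at local (-75, -30) mm of the feeder
- stop_stem (a joint): how far the mushroom is pressed (m): 0 up (running), 0.0055 latched (stopped), 0.009 at the bottom. Spring 4 N rising to 11 N. It latches only when pressed nearly to the bottom and free to turn: the head then springs about 0.6 rad counter-clockwise (seen from above) under its catch and stays down
- stop_head (a joint): turn of the mushroom's head (rad), clockwise seen from above is positive: about 0 when up, about -0.6 when latched, at most +0.4. To reset, turn clockwise to a little past 0 (about 0.1 Nm) and let the head rise by its own spring; held down it cannot rise, let go too soon it turns back
- knob (a point): grip point of the gate's black index knob: upright round knob, flared: 25 mm in diameter at its foot, 14 mm below this point, widening to 33 mm near its top, 15 mm above (29 mm at this point), on a 10 mm neck over the grey gate carriage, whose top lies 26 mm below this point; 207 mm above the worktop when down. It rides with the carriage (44 mm long in y), at local x +45 mm
- plunger (a joint): how far the index knob is pulled up (m), 0 to 0.011; spring 3 N rising to 5 N pushes it down. At the shut place and at the limit stop its 8 mm pin drops into a notch (reads 0: locked); in between the pin rides on a land 5 mm high, and on the stop's tongue 7 mm high, which begins with a bevel about 30 mm ahead of the notch and resists the pin like a false stop unless the knob is held up
- gate (a joint): how far the feed gate is open (m): 0 shut (start), growing as the carriage slides to local -y of the feeder, away from the hopper; friction about 3 N. The blue limit stop is clamped differently each time, somewhere between 0.046 and 0.070 of travel; its place is not reported and must be felt or seen. The pin's notch is 12 mm long and centred where the carriage bears against the stop's block
- beaker: glass beaker, 71 mm in diameter, 92 mm high, standing under the end of the chute; origin under its centre. Leave alone
- jar: white powder jar with green bands and cream cap, 67 mm in diameter, 118 mm high, standing left of the feeder, nearer the robot; origin under its centre. Leave alone
- bottle: amber glass bottle with black cap, 85 mm in diameter, 162 mm high, farther left; origin under its centre. Leave alone

How it is judged:
By the outcome, as a careful person would: the job done as asked, in the order asked, and still so for the second after the job is handed in, with the robot touching nothing.
It also fails if it takes over 56 s, if anything falls off the work surface, if the arm or the gripper's body presses on something with over 40 N, if the wrist force passes 120 N, or if a joint passes its speed limit or range.

ROBOT

A 6-joint arm with a two-finger parallel gripper is mounted at the origin on the work surface; the furniture and walls round the work are solid. World frame = base frame: x ahead of the robot, y to its left, z up, the work surface at z = 0. Lengths are in m, angles in rad, forces in N, time in s.
With the tool pointing down it reaches from about 0.375 to 0.9 m from the base axis. Payload 3.1 kg.
Tool frame: the origin (TCP) lies between the finger pads; the fingertips stand 17 mm ahead of it and the grasp point (between the pads) lies 2 mm behind it; z points along the fingers, y is the line along which they close (so a half turn about z gives the same grasp; the last joint's range is limited). The gripper opens to 85 mm and grips with 20 to 120 N. Pads are 22 mm wide; open, the fingers measure 114 mm over their backs; the gripper's body (76 mm by 85 mm) begins 54 mm behind the grasp point. The pads swing forward as they close: fully open they stand 13 mm farther back than shut.
Start: joints at [-1.286, 0.527, 1.433, -0, 1.181, -0.178], TCP at [0.28, -0.559, 0.227] pointing down, gripper open.
Joint ranges: [-3.08, 3.08], [-0.75, 2.2], [0.22, 2.44], [-1.43, 4.57], [0, 2.65], [-2.85, 2.85]. Speed limits (rad/s): [2.79, 2.79, 3.14, 3.14, 3.14, 3.14].

INTERFACE

Orientations are given as a unit quaternion [x, y, z, w].
In Python, from station import sense, vision, order gives the robot as it stands.
- The arm moves only by the shell command python3 -m crank 'ROWS' [OPENING] [FORCE]. ROWS is JSON, a list of rows, each an object with "dp": the shift along the world's x, y, z in units of 30 mm (1.0 is 30 mm), a list of three; "angular": the turn, a rotation vector about the world's x, y, z in degrees, a list of three. In form: [{"dp": [dx, dy, dz], "angular": [ax, ay, az]}, ...]. A call has 1 to 20 rows; each row shifts and turns the commanded pose from where the row before left it; what a row does not reach is not made up. A row lasts 1/10 s, in which the tool goes at most 50 mm and 8.59 degrees, less where a joint would pass 70% of its speed; a pose out of reach is approached as far as the arm can. A call is refused whole if a number of a shift passes 1 or a number of a turn 8.59, either way. A call with a gripper value outside its range is refused whole. OPENING is the closure, from 0 (fully open) to 1 (shut), set as the call begins (- or left out, the last holds). The fingers move at their own pace and stop on an object; FORCE is the grip in N (left out, the last holds). Time passes only in rows, so rows that do not move let the fingers close. It gives the time, the measured TCP pose, the force, the opening and the grip force at its end, in the units of the state.
- sense(): the state, without advancing time (a new reading comes with each control period).
- vision.snapshot(name): name is "scene" or "top" or "wrist"; returns a dict with "image" (400x640x3 uint8, blue, green, red), "range_z" (400x640 float32, m along the optical axis (not along the pixel's ray), 0 where there is no reading), "mtx" (3x3 intrinsics, pixels), "dist" ([k1, k2, p1, p2, k3] as OpenCV has them; the pictures are not rectified), "pose" (4x4, takes a point from camera to world coordinates); the wrist camera has in their place "mount" (4x4, takes a point from camera to tool coordinates, whose origin is the TCP and whose axes are the flange's). Camera axes: x right, y down, z forward; pixel columns grow to the right and rows downward; lengths in m; the calibration is good to about 2 mm. A picture is of the moment at which its call begins: read the wrist's pose just before it.
- order.sign_off(): hands the job in; it is judged then, once.
The state is a dict: "t": time; "q": joint angles; "qd": joint speeds; "tau": joint torques, N m; "tcp_pos": TCP position; "tool_rot": TCP orientation; "force": force on the tool from outside, world axes, zero at the start; "ft_torque": the same for the moment, N m; "finger_gap": opening from 0.0 (shut) to 1.0 (fully open); "gripper_force": force on a finger pad.
Only numpy, scipy, OpenCV 4.12 (cv2) and the standard library are available. Lean on these libraries where they do the work, as an engineer would, in place of code of your own. Each camera call takes 0.05 s, during which the arm holds its last target. There are 200 camera calls.

## Working session

There is one attempt and no reset: what is moved stays moved. The work goes in short steps, Python scripts to look and compute and a shell command to move; the robot and the scene stay as the last step left them, time stands still between calls to the robot, and variables do not carry over. Pictures are saved under pics/ and viewed, at most 14 in all, crops included, and the job is handed in when it is done.

```bash
mkdir -p pics; ls; cat > h.py <<'E'
import numpy as np,cv2
from station import sense,vision,order
from scipy.spatial.transform import Rotation as R
def snap(n):
    s=sense(); d=vision.snapshot(n)
    if 'pose' in d: T=np.array(d['pose'])
    else:
        W=np.eye(4);W[:3,:3]=R.from_quat(s['tool_rot']).as_matrix();W[:3,3]=s['tcp_pos'];T=W@np.array(d['mount'])
    return d,T
def ray(d,T,u,v):
    p=cv2.undistortPoints(np.array([[[u,v]]],float),np.array(d['mtx']),np.array(d['dist']))[0,0]
    return T[:3,:3]@np.array([p[0],p[1],1]),T[:3,3]
def atz(d,T,u,v,z):
    r,o=ray(d,T,u,v); return o+r*(z-o[2])/r[2]
def dep(d,T,u,v):
    r,o=ray(d,T,u,v); return o+r*d['range_z'][int(v),int(u)]
E
python3 - <<'E'
from h import *
import pickle
D={}
for n in('scene','top'):
    d,T=snap(n); cv2.imwrite(f'pics/{n}1.png',d['image']); D[n]=(dict(d),T); print(n,T.round(3).tolist())
pickle.dump(D,open('d.pkl','wb')); s=sense();print(s['t'],s['tool_rot'],s['force'],s['finger_gap'])
E
```

```text
pics
scene [[0.181, -0.506, 0.843, -0.394], [-0.983, -0.109, 0.145, -0.044], [0.018, -0.856, -0.517, 0.722], [0.0, 0.0, 0.0, 1.0]]
top [[0.026, -0.994, 0.103, 0.377], [-0.999, -0.024, 0.025, 0.089], [-0.022, -0.103, -0.994, 1.474], [0.0, 0.0, 0.0, 1.0]]
0.1 [ 9.73227648e-01  2.29841211e-01 -4.04934878e-05 -9.80276964e-04] [ 0.00705797 -0.16935794 -0.49401368] 1.0050337185220013
```

View pics/top1.png

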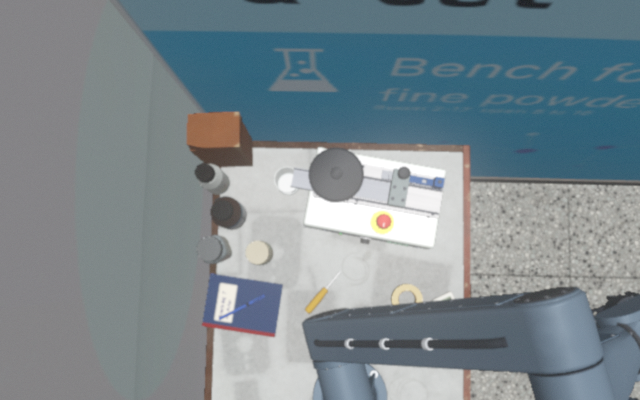

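View pics/scene1.png

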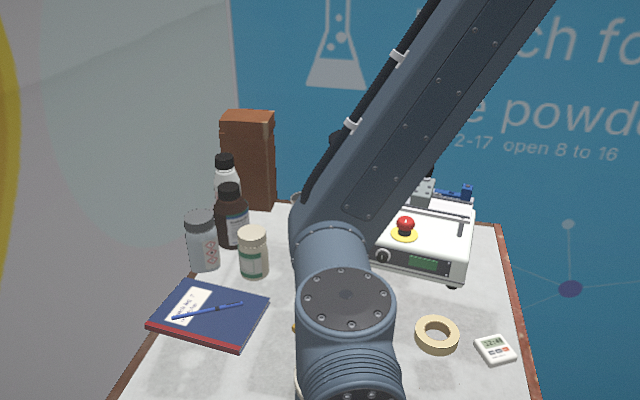

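The top view shows the mushroom at about (383,221), the knob at (403,173), the hopper lid at (336,174) and the blue stop at (438,183). I'll enlarge it.

```bash
python3 - <<'E'
from h import *
import pickle
D=pickle.load(open('d.pkl','rb'));d,T=D['top']
c=d['image'][145:255,300:460]; cv2.imwrite('pics/top2.png',cv2.resize(c,None,fx=5,fy=5,interpolation=cv2.INTER_CUBIC))
m=atz(d,T,383,221,.14);k=atz(d,T,403,173,.222);h=atz(d,T,336,174,.305)
print(m,k,h,dep(d,T,383,221),dep(d,T,403,173),dep(d,T,336,180))
E
```

```text
[ 0.48269005 -0.07059358  0.14      ] [ 0.59656438 -0.10893562  0.222     ] [0.57607319 0.05899364 0.305     ] [ 0.48283857 -0.0708175   0.1381286 ] [ 0.59636375 -0.10875486  0.22314322] [0.56558497 0.05812087 0.28253246]
```

View pics/top2.png

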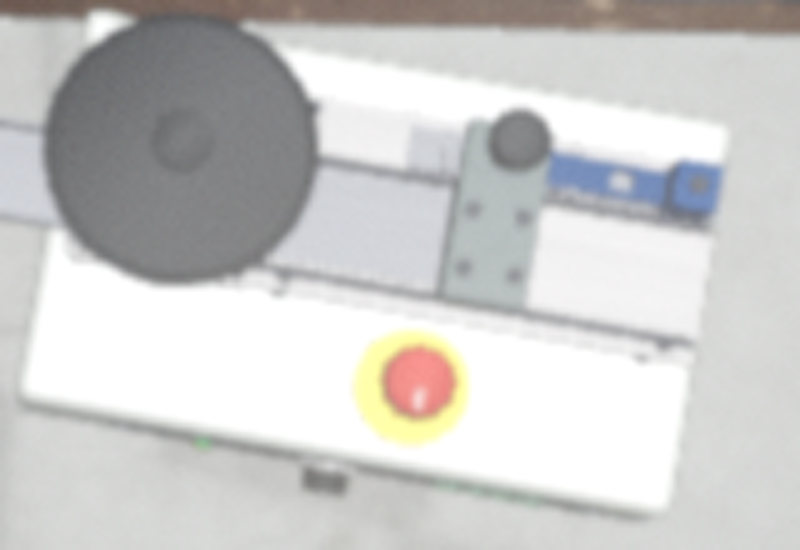

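The crop gives refined centres of mushroom (383.8,221.4), knob (404,172.8) and lid (336.4,174.6). The front housing edge runs from crop (22,403) to (650,515). The carriage's right edge is at about (548,165) and the blue block's face at about (672,185).

```bash
python3 - <<'E'
from h import *
import pickle
D=pickle.load(open('d.pkl','rb'));d,T=D['top']
A=lambda u,v,z:atz(d,T,300+u/5,145+v/5,z)
m=A(419,382,.14);k=A(520,139,.222);h=A(182,148,.305);a=A(22,403,.095);b=A(650,515,.095)
e=a-b;psi=np.arctan2(-e[0],e[1]);print('yaw edge',np.degrees(psi),np.linalg.norm(e))
Rz=R.from_euler('z',psi).as_matrix()
o=m-Rz@[-.075,-.03,0];print('m',m,'k',k,'org',o)
for n,p in dict(k=k,h=h,car_r=A(548,165,.181),car_fl=A(442,295,.181),car_fr=A(527,305,.181),blk=A(672,185,.181)).items(): print(n,p,(Rz.T@(p-o)).round(4))
for n,(u,v) in dict(blk=(695,190),tongue=(600,180),car=(490,240),deck=(620,260),pk=(520,139),mu=(419,375)).items():
  p=dep(d,T,300+u/5,145+v/5);print(n,p.round(4))
E
```

```text
yaw edge -8.727109201381118 0.3430851085024272
m [ 0.48169232 -0.07269388  0.14      ] k [ 0.59712438 -0.11140679  0.222     ] org [ 0.56037585 -0.05442085  0.14      ]
k [ 0.59712438 -0.11140679  0.222     ] [ 0.045  -0.0508  0.082 ]
h [0.57468786 0.0580394  0.305     ] [-0.0029  0.1133  0.165 ]
car_r [ 0.59121678 -0.13234758  0.181     ] [ 0.0423 -0.0723  0.041 ]
car_fl [ 0.52309078 -0.07889628  0.181     ] [-0.0331 -0.0298  0.041 ]
car_fr [ 0.51900888 -0.1220867   0.181     ] [-0.0306 -0.0732  0.041 ]
blk [ 0.58239051 -0.19567394  0.181     ] [ 0.0432 -0.1363  0.041 ]
blk [ 0.5792 -0.2062  0.1864]
tongue [ 0.5876 -0.1632  0.1588]
car [ 0.552  -0.1032  0.1799]
deck [ 0.5479 -0.1766  0.1441]
pk [ 0.5971 -0.1113  0.2224]
mu [ 0.4851 -0.0722  0.1434]
```

```bash
python3 -m crank '[{"dp":[0.374,0.9,0],"angular":[0,0,0]},{"dp":[0.374,0.9,0],"angular":[0,0,0]},{"dp":[0.374,0.9,0],"angular":[0,0,0]},{"dp":[0.374,0.9,0],"angular":[0,0,0]},{"dp":[0.374,0.9,0],"angular":[0,0,0]},{"dp":[0.374,0.9,0],"angular":[0,0,0]},{"dp":[0.374,0.9,0],"angular":[0,0,0]},{"dp":[0.374,0.9,0],"angular":[0,0,0]},{"dp":[0.374,0.9,0],"angular":[0,0,0]},{"dp":[0.374,0.9,0],"angular":[0,0,0]},{"dp":[0.374,0.9,0],"angular":[0,0,0]},{"dp":[0.374,0.9,0],"angular":[0,0,0]},{"dp":[0.374,0.9,0],"angular":[0,0,0]},{"dp":[0.374,0.9,0],"angular":[0,0,0]},{"dp":[0.374,0.9,0],"angular":[0,0,0]},{"dp":[0.374,0.9,0],"angular":[0,0,0]},{"dp":[0.374,0.9,0],"angular":[0,0,0]},{"dp":[0.374,0.9,0],"angular":[0,0,0]},{"dp":[0,0,0],"angular":[0,0,0]},{"dp":[0,0,0],"angular":[0,0,0]}]' 1 30
python3 - <<'E'
from h import *
d,T=snap('wrist');cv2.imwrite('pics/w1.png',d['image']);print(T.round(3).tolist(),np.array(d['mount']).round(3).tolist())
import pickle;pickle.dump((dict(d),T),open('w1.pkl','wb'));s=sense();print(s['tcp_pos'],s['tool_rot'],s['q'],s['force'])
K=np.array(d['mtx']);D=np.array(d['dist'])
for p in([.4817,-.0727,.14],[.597,-.1114,.222]):
  print(cv2.projectPoints(np.array([p]),cv2.Rodrigues(T[:3,:3].T)[0],-T[:3,:3].T@T[:3,3],K,D)[0].ravel())
E
```

```text
t: 2.1
tcp_pos: [0.4814, -0.0726, 0.2265]
tool_rot: [0.973, 0.231, -0.0, 0.0]
force: [0.8, -0.4, -0.5]
finger_gap: 0.0
gripper_force: 0.0
[[0.449, -0.853, -0.265, 0.549], [-0.893, -0.429, -0.133, -0.037], [-0.0, 0.297, -0.955, 0.373], [0.0, 0.0, 0.0, 1.0]] [[0.0, -0.955, -0.296, 0.076], [1.0, 0.0, 0.0, -0.001], [-0.0, -0.296, 0.955, -0.146], [0.0, 0.0, 0.0, 1.0]]
[ 0.48125215 -0.07318825  0.22658646] [ 9.73165341e-01  2.30106643e-01 -3.84751858e-04  5.46581425e-05] [-3.80634599e-01  3.43132073e-01  1.77086073e+00 -6.21268451e-04
  1.02816653e+00  7.26108129e-01] [0.26034808 0.06907775 0.65434036]
[319.43700758 202.16456543]
[493.88595288  89.98325091]
```

View pics/w1.png

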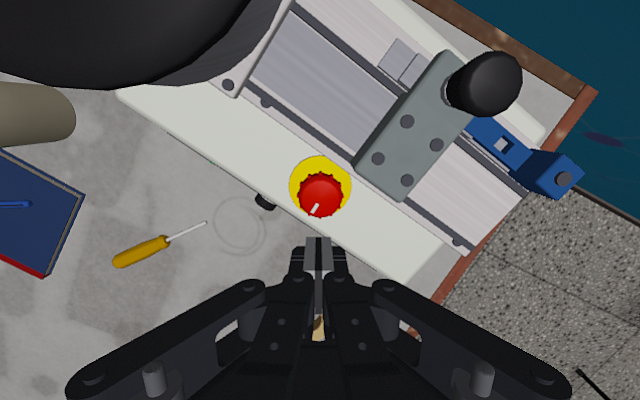

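The mushroom shows at about (321,196), predicted (319,202), and the knob at about (493,82), predicted (494,90). The side of each head biases its outline, so I'll check both against depth.

```bash
cat >> h.py <<'E'
def cloud(d,T,u0,u1,v0,v1):
    v,u=np.mgrid[v0:v1,u0:u1];z=d['range_z'][v0:v1,u0:u1].ravel()
    p=cv2.undistortPoints(np.stack([u.ravel(),v.ravel()],1).astype(float)[:,None],np.array(d['mtx']),np.array(d['dist']))[:,0]
    return (np.c_[p,np.ones(len(p))]*z[:,None])@T[:3,:3].T+T[:3,3], d['image'][v0:v1,u0:u1].reshape(-1,3).astype(int)
def red(d,T,box=(0,640,0,400)):
    P,c=cloud(d,T,*box);m=(c[:,2]>110)&(c[:,1]<70)&(c[:,0]<70)&(P[:,2]>.09)&(P[:,2]<.16);return P[m]
E
python3 - <<'E'
from h import *
import pickle
d,T=pickle.load(open('w1.pkl','rb'))
P=red(d,T,(280,360,160,230));print(len(P),np.percentile(P[:,2],[5,50,95]));
for lo in(.128,.134,.137):
  Q=P[P[:,2]>lo];print(lo,len(Q),(Q.min(0)+Q.max(0))/2,np.ptp(Q,axis=0))
P,c=cloud(d,T,440,530,40,125);Q=P[(P[:,2]>.2)&(P[:,2]<.24)]
for lo in(.21,.216,.219): 
  q=Q[Q[:,2]>lo];print('knob',len(q),(q.min(0)+q.max(0))/2,np.ptp(q,axis=0))
E
```

```text
1434 [0.13179003 0.1373956  0.13926482]
0.128 1422 [ 0.48498403 -0.07124403  0.13473896] [0.04066664 0.03998722 0.0126084 ]
0.134 1273 [ 0.48455097 -0.07229034  0.13752978] [0.03673581 0.0378946  0.00702674]
0.137 876 [ 0.48435105 -0.07182555  0.13902197] [0.03305947 0.03426524 0.00404237]
knob 3493 [ 0.59959929 -0.10994343  0.2171012 ] [0.03157092 0.03189527 0.01382068]
knob 3341 [ 0.59959929 -0.10994343  0.2200075 ] [0.03157092 0.03189527 0.00800807]
knob 2926 [ 0.59912783 -0.10999256  0.22150759] [0.03002572 0.03062393 0.0050079 ]
```

```bash
python3 -m crank '[{"dp":[0.1,0.03,-0.5],"angular":[0,0,0]},{"dp":[0,0,-0.6],"angular":[0,0,0]},{"dp":[0,0,-0.6],"angular":[0,0,0]},{"dp":[0,0,-0.4],"angular":[0,0,0]},{"dp":[0,0,-0.1],"angular":[0,0,0]},{"dp":[0,0,0],"angular":[0,0,0]}]'; python3 -m crank '[{"dp":[0,0,-0.1],"angular":[0,0,0]},{"dp":[0,0,-0.1],"angular":[0,0,0]},{"dp":[0,0,0],"angular":[0,0,0]}]'
```

```text
t: 2.75
tcp_pos: [0.4841, -0.0729, 0.1605]
tool_rot: [0.973, 0.229, -0.0, -0.0]
force: [-0.2, -0.0, -0.0]
finger_gap: 0.004
gripper_force: 0.0
t: 3.05
tcp_pos: [0.4846, -0.0721, 0.1549]
tool_rot: [0.973, 0.23, 0.0, 0.0]
force: [0.7, -0.2, -0.0]
finger_gap: -0.0
gripper_force: 0.0
```

```bash
python3 -m crank '[{"dp":[0,0,-0.1],"angular":[0,0,0]},{"dp":[0,0,0],"angular":[0,0,0]}]'; python3 -m crank '[{"dp":[0,0,-0.1],"angular":[0,0,0]},{"dp":[0,0,0],"angular":[0,0,0]}]';python3 -m crank '[{"dp":[0,0,-0.08],"angular":[0,0,0]},{"dp":[0,0,0],"angular":[0,0,0]}]'
```

```text
t: 3.25
tcp_pos: [0.4845, -0.0719, 0.1517]
tool_rot: [0.973, 0.23, -0.0, -0.0]
force: [0.5, 0.6, 0.0]
finger_gap: 0.001
gripper_force: 0.0
t: 3.45
tcp_pos: [0.4844, -0.0719, 0.1485]
tool_rot: [0.973, 0.23, -0.0, -0.0]
force: [0.3, 0.9, 0.5]
finger_gap: -0.001
gripper_force: 0.0
t: 3.65
tcp_pos: [0.4844, -0.072, 0.1461]
tool_rot: [0.973, 0.23, -0.0, -0.0]
force: [-0.6, -0.6, -0.4]
finger_gap: -0.004
gripper_force: 0.0
```

```bash
python3 -m crank '[{"dp":[0,0,-0.1],"angular":[0,0,0]},{"dp":[0,0,0],"angular":[0,0,0]}]' | egrep 'tcp|force'; python3 -m crank '[{"dp":[0,0,-0.1],"angular":[0,0,0]},{"dp":[0,0,0],"angular":[0,0,0]}]'| egrep 'tcp|force'; python3 - <<'E'
from h import *
d,T=snap('wrist');c=d['image'];cv2.imwrite('pics/w2.png',cv2.resize(c[130:330,200:440],None,fx=3,fy=3))
P=red(d,T,(220,420,130,330));print(len(P),np.percentile(P[:,2],[5,50,95]),P.max(0),P.min(0))
E
```

```text
tcp_pos: [0.4843, -0.072, 0.1431]
force: [1.0, 0.2, 0.1]
gripper_force: 0.0
tcp_pos: [0.4843, -0.072, 0.1401]
force: [-0.5, -0.1, 0.0]
gripper_force: 0.0
1693 [0.13126415 0.13665031 0.1384243 ] [ 0.5058449  -0.05085671  0.15855569] [ 0.46623316 -0.09169548  0.09953432]
```

View pics/w2.png

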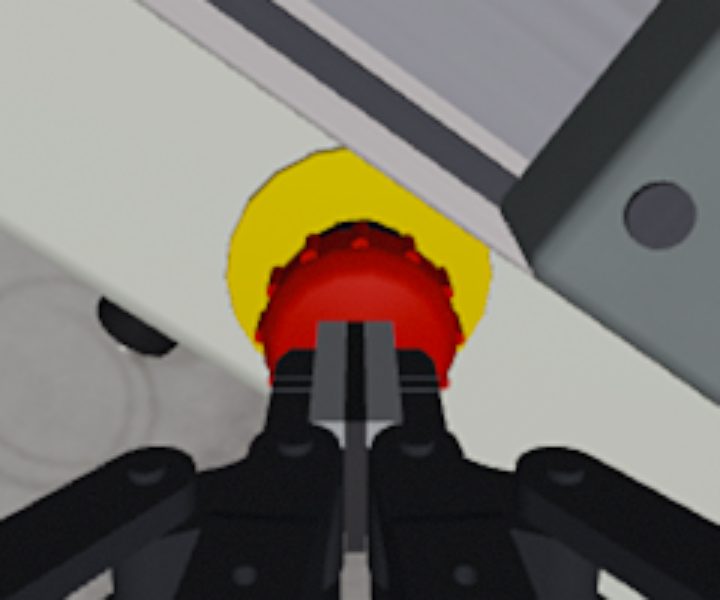

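The fingertips sit over the head, tip pixel about (312,240), with no contact yet. I'll read the tip depth.

```bash
python3 - <<'E'
from h import *
d,T=snap('wrist')
for u,v in((310,240),(310,250),(310,265),(326,240),(320,215),(320,225),(320,232)): print(u,v,dep(d,T,u,v).round(4))
print(sense()['tcp_pos'],sense()['force'])
E
```

```text
310 240 [ 0.4926 -0.0621  0.1521]
310 250 [ 0.4922 -0.0626  0.1622]
310 265 [ 0.4933 -0.0626  0.1779]
326 240 [ 0.4961 -0.0697  0.1517]
320 215 [ 0.5006 -0.0641  0.132 ]
320 225 [ 0.497  -0.0658  0.1374]
320 232 [ 0.4937 -0.0675  0.1389]
[ 0.4844909  -0.07201495  0.14030166] [ 0.6094497  -0.00957547 -0.43369659]
```

```bash
for i in 1 2 3; do python3 -m crank '[{"dp":[0,0,-0.1],"angular":[0,0,0]},{"dp":[0,0,0],"angular":[0,0,0]}]' | egrep 'tcp|^force'; done
```

```text
tcp_pos: [0.4844, -0.072, 0.1371]
force: [0.5, -0.0, -0.1]
tcp_pos: [0.4848, -0.0721, 0.1344]
force: [0.6, 0.8, -0.1]
tcp_pos: [0.4844, -0.072, 0.1312]
force: [0.1, 0.2, -0.0]
```

```bash
for i in 1 2; do python3 -m crank '[{"dp":[0,0,-0.1],"angular":[0,0,0]},{"dp":[0,0,0],"angular":[0,0,0]}]' | egrep 'tcp|^force'; done;  python3 - <<'E'
from h import *
d,T=snap('wrist');c=d['image'];cv2.imwrite('pics/w3.png',cv2.resize(c[130:330,200:440],None,fx=3,fy=3))
P=red(d,T,(220,420,130,330));print(len(P),np.percentile(P[:,2],[5,50,95]))
for v in range(215,262,4): print(v,dep(d,T,310,v).round(4),dep(d,T,326,v).round(4))
E
```

```text
tcp_pos: [0.4846, -0.0721, 0.1287]
force: [-0.5, 0.3, 8.2]
tcp_pos: [0.4847, -0.0721, 0.1261]
force: [-1.7, 1.2, 10.6]
1590 [0.12209257 0.12738447 0.12935971]
215 [ 0.4986 -0.0589  0.1189] [ 0.5025 -0.0673  0.1182]
219 [ 0.4986 -0.059   0.1251] [ 0.5023 -0.0672  0.1243]
223 [ 0.4972 -0.0598  0.127 ] [ 0.501  -0.0678  0.1266]
227 [ 0.4957 -0.0606  0.1287] [ 0.4994 -0.0686  0.128 ]
231 [ 0.4938 -0.0615  0.1292] [ 0.4973 -0.0696  0.1282]
235 [ 0.4912 -0.0628  0.1283] [ 0.4961 -0.0702  0.1306]
239 [ 0.4923 -0.0624  0.1358] [ 0.4962 -0.0699  0.1361]
243 [ 0.4928 -0.0624  0.1414] [ 0.4962 -0.0698  0.1409]
247 [ 0.4929 -0.0624  0.146 ] [ 0.4966 -0.0694  0.1464]
251 [ 0.4934 -0.0624  0.151 ] [ 0.4968 -0.0692  0.1511]
255 [ 0.4927 -0.0628  0.1535] [ 0.4963 -0.0694  0.1539]
259 [ 0.4928 -0.0629  0.1572] [ 0.4962 -0.0693  0.1577]
```

View pics/w3.png

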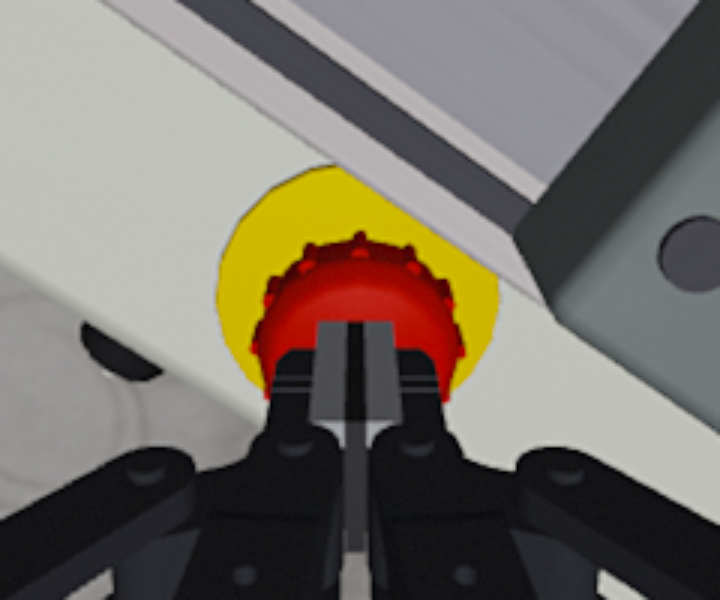

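Pressed to about 8.5 mm (top at 0.1295). I'll push slightly further, then lift and check.

```bash
python3 -m crank '[{"dp":[0,0,-0.06],"angular":[0,0,0]},{"dp":[0,0,0],"angular":[0,0,0]},{"dp":[0,0,0],"angular":[0,0,0]}]' | egrep 'tcp|^force'; python3 -m crank '[{"dp":[0,0,0.1],"angular":[0,0,0]},{"dp":[0,0,0.1],"angular":[0,0,0]},{"dp":[0,0,0.3],"angular":[0,0,0]},{"dp":[0,0,1],"angular":[0,0,0]},{"dp":[0,0,0.9],"angular":[0,0,0]},{"dp":[0,0,0.9],"angular":[0,0,0]},{"dp":[0,0,0],"angular":[0,0,0]}]' | egrep 'tcp|^force'
python3 - <<'E'
from h import *
d,T=snap('wrist');cv2.imwrite('pics/w4.png',d['image'])
P=red(d,T,(250,390,130,250));print(len(P),np.percentile(P[:,2],[5,50,95]))
for v in range(225,262,6): print(v,dep(d,T,310,v).round(4))
E
```

```text
tcp_pos: [0.4848, -0.0722, 0.1258]
force: [-3.6, 0.8, 20.6]
tcp_pos: [0.487, -0.0729, 0.226]
force: [0.2, 0.4, 0.1]
1367 [0.12664684 0.13218154 0.13395809]
225 [ 0.4479 -0.0827  0.0936]
231 [ 0.4413 -0.0859  0.0925]
237 [ 0.4948 -0.063   0.2338]
243 [ 0.4948 -0.0632  0.2409]
249 [ 0.4948 -0.0634  0.2472]
255 [ 0.495  -0.0634  0.2538]
261 [ 0.4953 -0.0634  0.2598]
```

View pics/w4.png

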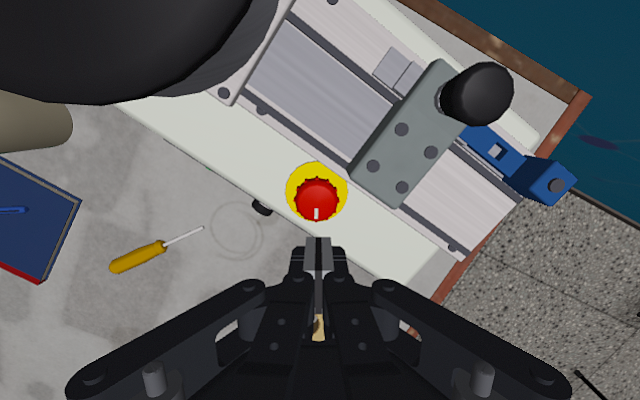

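The latch is confirmed: the head top is at 0.134 and the white mark has turned counter-clockwise. Next, above the knob with the closing line across the slide.

```bash
python3 -m crank '[{"dp":[0,0,1],"angular":[0,0,7.8]},{"dp":[0.6,-0.2,0],"angular":[0,0,7.8]},{"dp":[0.6,-0.2,0],"angular":[0,0,7.8]},{"dp":[0.6,-0.2,0],"angular":[0,0,7.8]},{"dp":[0.6,-0.2,0],"angular":[0,0,7.8]},{"dp":[0.6,-0.2,0],"angular":[0,0,7.8]},{"dp":[0.7,-0.22,0],"angular":[0,0,7.8]},{"dp":[0,0,0],"angular":[0,0,0]},{"dp":[0,0,0],"angular":[0,0,0]}]' 0.4 
python3 - <<'E'
from h import *
d,T=snap('wrist');cv2.imwrite('pics/w5.png',d['image']);s=sense();print(s['tcp_pos'],s['q'],s['finger_gap'])
import pickle;pickle.dump((dict(d),T),open('w5.pkl','wb'))
P,c=cloud(d,T,0,640,0,400)
q=P[(P[:,2]>.214)&(P[:,2]<.23)&(c.max(1)<90)&(np.hypot(P[:,0]-.599,P[:,1]+.11)<.03)];print('knob',len(q),(q.min(0)+q.max(0))/2,np.ptp(q,axis=0))
E
```

```text
t: 7.15
tcp_pos: [0.5944, -0.1082, 0.2507]
tool_rot: [0.76, 0.65, -0.001, -0.002]
force: [-0.4, 0.3, -0.7]
finger_gap: 0.597
gripper_force: 0.0
[ 0.59401296 -0.10802529  0.25109033] [-3.64788419e-01  4.74180308e-01  1.45742776e+00 -7.24988665e-06
  1.21403216e+00 -2.09008526e-01] 0.5975437355790647
knob 1532 [ 0.59935416 -0.10924953  0.21903426] [0.03090012 0.02996049 0.00975098]
```

View pics/w5.png

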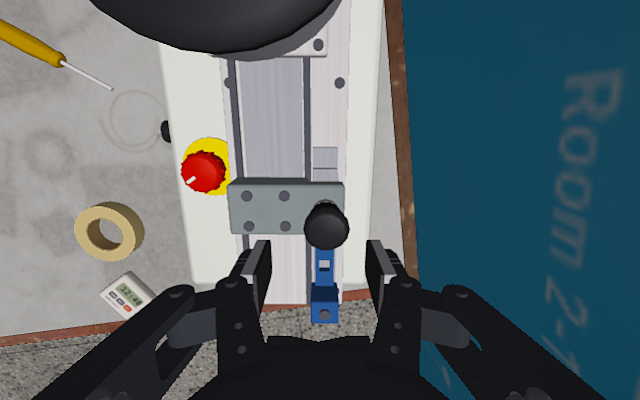

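```bash
python3 - <<'E'
from h import *
import pickle
d,T=pickle.load(open('w5.pkl','rb'))
W=T@np.linalg.inv(np.array(d['mount']))
f=lambda P:(P-W[:3,3])@W[:3,:3]
for b in((240,275,236,310),(365,405,236,310)):
  P,c=cloud(d,T,*b);t=f(P);m=(t[:,2]<.03)&(t[:,2]>-.08);t=t[m];i=np.argsort(-t[:,2])
  print(len(t),np.percentile(t[:,2],[0,50,95,99,100]).round(4),t[i[20:200:30]].round(4).tolist())
psi=np.radians(-8.9);L=np.array([-np.sin(psi),np.cos(psi)])
# along-slide coordinate of carriage right edge and block left face at z .181
for u,v,n in((285,234,'car'),(325,285,'blk285'),(325,291,'blk291')): print(n,dep(d,T,u,v).round(4),dep(d,T,u,v)[:2]@L, atz(d,T,u,v,.181)[:2]@L)
E
```

```text
1932 [-0.0738 -0.0364 -0.0133 -0.0088 -0.0058] [[0.0024, -0.0254, -0.0089], [-0.0023, -0.0252, -0.0113], [0.0125, -0.0269, -0.0127], [-0.0075, -0.0251, -0.0138], [0.0078, -0.035, -0.0146], [0.0123, -0.0274, -0.0156]]
2267 [-0.074  -0.0381 -0.0138 -0.0096 -0.0068] [[0.002, 0.026, -0.0092], [0.0119, 0.032, -0.0114], [0.0119, 0.0323, -0.0125], [0.012, 0.0299, -0.0138], [0.0118, 0.0262, -0.0147], [0.0079, 0.038, -0.0158]]
car [ 0.5633 -0.1259  0.1794] -0.03722722789588406 -0.036486421862728644
blk285 [ 0.5873 -0.1948  0.1572] -0.10162001716114641 -0.08544127432915985
blk291 [ 0.5871 -0.1951  0.1665] -0.1018845659777151 -0.09160290362231988
```

Fingertips are actually about 8 mm behind the TCP at this opening, so the grip height is TCP ≈ 0.180. The travel to the stop looks like about 64 mm.

```bash
python3 -m crank '[{"dp":[0.18,-0.05,-0.2],"angular":[0,0,0]},{"dp":[0,0,-0.6],"angular":[0,0,0]},{"dp":[0,0,-0.6],"angular":[0,0,0]},{"dp":[0,0,-0.6],"angular":[0,0,0]},{"dp":[0,0,-0.36],"angular":[0,0,0]},{"dp":[0,0,0],"angular":[0,0,0]}]' | egrep 'tcp|force'
python3 -m crank '[{"dp":[0,0,0],"angular":[0,0,0]},{"dp":[0,0,0],"angular":[0,0,0]},{"dp":[0,0,0],"angular":[0,0,0]},{"dp":[0,0,0],"angular":[0,0,0]},{"dp":[0,0,0],"angular":[0,0,0]}]' 1 40
python3 - <<'E'
from h import *
d,T=snap('wrist');cv2.imwrite('pics/w6.png',d['image'])
E
```

```text
tcp_pos: [0.5994, -0.1096, 0.1799]
force: [-0.4, -1.1, 0.7]
gripper_force: 0.0
t: 8.3
tcp_pos: [0.5999, -0.11, 0.1828]
tool_rot: [0.759, 0.651, -0.001, -0.001]
force: [-6.1, 0.6, 5.0]
finger_gap: 0.345
gripper_force: 39.5
```

View pics/w6.png

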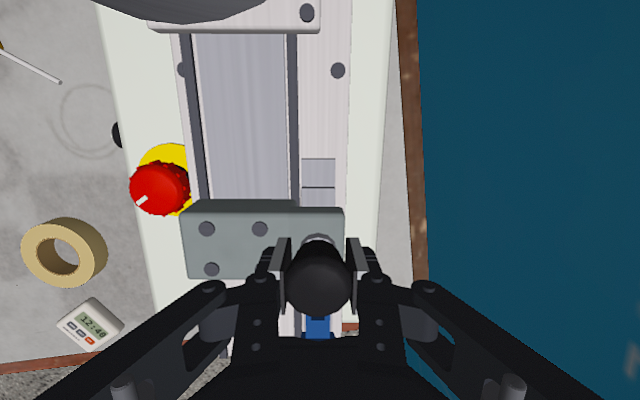

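The knob sits squarely between the pads at (318,278), gap 29 mm, grip 39 N. I'll lift it.

```bash
for i in 1 2 ; do python3 -m crank '[{"dp":[0,0,0.1],"angular":[0,0,0]},{"dp":[0,0,0.1],"angular":[0,0,0]},{"dp":[0,0,0],"angular":[0,0,0]}]' | egrep 'tcp|^force|gap';done
```

```text
tcp_pos: [0.5998, -0.1099, 0.1873]
force: [-4.2, 0.6, -4.3]
finger_gap: 0.35
tcp_pos: [0.5999, -0.1099, 0.1934]
force: [-5.4, -0.2, -5.2]
finger_gap: 0.346
```

```bash
python3 -m crank '[{"dp":[-0.031,-0.198,0],"angular":[0,0,0]},{"dp":[-0.031,-0.198,0],"angular":[0,0,0]},{"dp":[-0.031,-0.198,0],"angular":[0,0,0]},{"dp":[-0.031,-0.198,0],"angular":[0,0,0]},{"dp":[0,0,0],"angular":[0,0,0]}]' | egrep 'tcp|^force|gap';
python3 -m crank '[{"dp":[-0.031,-0.198,0],"angular":[0,0,0]},{"dp":[-0.031,-0.198,0],"angular":[0,0,0]},{"dp":[-0.031,-0.198,0],"angular":[0,0,0]},{"dp":[-0.031,-0.198,0],"angular":[0,0,0]},{"dp":[0,0,0],"angular":[0,0,0]}]' | egrep 'tcp|^force|gap'
```

```text
tcp_pos: [0.5961, -0.133, 0.1929]
force: [-4.0, 0.7, -6.0]
finger_gap: 0.345
tcp_pos: [0.5924, -0.1568, 0.1929]
force: [-4.5, 1.2, -5.1]
finger_gap: 0.344
```

```bash
for i in 1 2 3; do python3 -m crank '[{"dp":[-0.0155,-0.1,0],"angular":[0,0,0]},{"dp":[-0.0155,-0.1,0],"angular":[0,0,0]},{"dp":[0,0,0],"angular":[0,0,0]}]' | egrep 'tcp|^force|gap';done
```

```text
tcp_pos: [0.5915, -0.1623, 0.1929]
force: [-5.5, 2.7, -5.8]
finger_gap: 0.349
tcp_pos: [0.5906, -0.1682, 0.1929]
force: [-6.0, 3.7, -5.9]
finger_gap: 0.348
tcp_pos: [0.5898, -0.173, 0.1928]
force: [-4.0, 5.2, -5.9]
finger_gap: 0.349
```

```bash
for i in 1 2 3; do python3 -m crank '[{"dp":[-0.0155,-0.1,0],"angular":[0,0,0]},{"dp":[0,0,0],"angular":[0,0,0]},{"dp":[0,0,0],"angular":[0,0,0]}]' | egrep 'tcp|^force|gap';done
```

```text
tcp_pos: [0.5897, -0.1731, 0.1926]
force: [-1.0, 11.6, -4.8]
finger_gap: 0.342
tcp_pos: [0.5896, -0.1733, 0.1924]
force: [-0.5, 18.6, -5.6]
finger_gap: 0.348
tcp_pos: [0.5896, -0.1734, 0.1922]
force: [1.8, 24.3, -5.9]
finger_gap: 0.348
```

Hard stop at 64 mm, matching the picture. I'll ease the push and lower the knob.

```bash
python3 -m crank '[{"dp":[0.022,0.14,0],"angular":[0,0,0]},{"dp":[0,0,-0.12],"angular":[0,0,0]},{"dp":[0,0,-0.12],"angular":[0,0,0]},{"dp":[0,0,0],"angular":[0,0,0]}]' | egrep 'tcp|^force|gap'; python3 -m crank '[{"dp":[0,0,-0.1],"angular":[0,0,0]},{"dp":[0,0,0],"angular":[0,0,0]},{"dp":[0,0,0],"angular":[0,0,0]}]' | egrep 'tcp|^force|gap'
```

```text
tcp_pos: [0.5897, -0.1732, 0.1851]
force: [-0.8, 15.5, -3.6]
finger_gap: 0.348
tcp_pos: [0.5897, -0.1732, 0.1829]
force: [-0.2, 15.8, -1.9]
finger_gap: 0.343
```

```bash
python3 -m crank '[{"dp":[0.015,0.1,-0.05],"angular":[0,0,0]},{"dp":[0,0,0],"angular":[0,0,0]}]' | egrep 'tcp|^force|gap'; python3 -m crank '[{"dp":[0.015,0.1,0],"angular":[0,0,0]},{"dp":[0,0,0],"angular":[0,0,0]},{"dp":[0,0,0],"angular":[0,0,0]}]' 0.4 | egrep 'tcp|^force|gap';
python3 -m crank '[{"dp":[0,0,0.5],"angular":[0,0,0]},{"dp":[0,0,0.9],"angular":[0,0,0]},{"dp":[0,0,0.9],"angular":[0,0,0]},{"dp":[0,0,0],"angular":[0,0,0]}]' | egrep 'tcp|^force|gap'
python3 - <<'E'
from h import *
d,T=snap('wrist');cv2.imwrite('pics/w7.png',d['image'])
import pickle;pickle.dump((dict(d),T),open('w7.pkl','wb'))
P,c=cloud(d,T,0,640,0,400)
q=P[(P[:,2]>.214)&(P[:,2]<.24)&(c.max(1)<90)&(np.hypot(P[:,0]-.5896,P[:,1]+.173)<.022)];print('knob',len(q),(q.min(0)+q.max(0))/2,np.ptp(q,axis=0),np.percentile(q[:,2],[50,90,97]))
d,T=pickle.load(open('w5.pkl','rb'));P,c=cloud(d,T,0,640,0,400)
q=P[(P[:,2]>.214)&(P[:,2]<.24)&(c.max(1)<90)&(np.hypot(P[:,0]-.5993,P[:,1]+.109)<.022)];print('knob0',np.percentile(q[:,2],[50,90,97]))
E
```

```text
tcp_pos: [0.5899, -0.1731, 0.1828]
force: [-5.2, 10.3, 2.8]
finger_gap: 0.35
tcp_pos: [0.5929, -0.1754, 0.1833]
force: [-0.1, 0.8, -0.7]
finger_gap: 0.597
tcp_pos: [0.5944, -0.1765, 0.256]
force: [0.8, 0.3, -0.4]
finger_gap: 0.6
knob 1487 [ 0.58960111 -0.17244837  0.21892324] [0.03111175 0.03045643 0.00974588] [0.22142845 0.22243455 0.22292644]
knob0 [0.22147618 0.22244335 0.2228852 ]
```

View pics/w7.png

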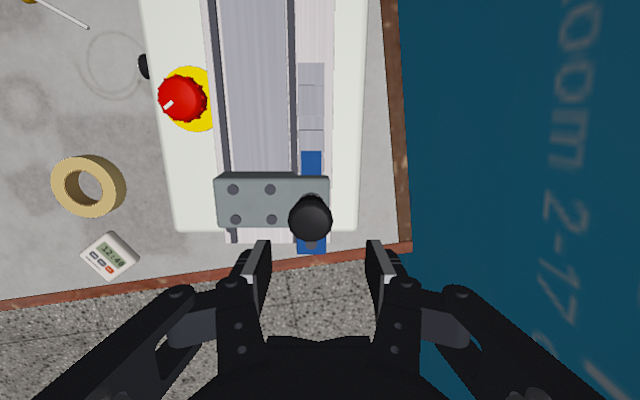

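The knob is at the stop at (310,218) with the same height as when shut (0.2225), so the pin is in the notch and the gate is locked. Now the mushroom.

```bash
python3 -m crank '[{"dp":[-0.458,0.435,0],"angular":[0,0,-8.1]},{"dp":[-0.458,0.435,0],"angular":[0,0,-8.1]},{"dp":[-0.458,0.435,0],"angular":[0,0,-8.1]},{"dp":[-0.458,0.435,0],"angular":[0,0,-8.1]},{"dp":[-0.458,0.435,0],"angular":[0,0,-8.1]},{"dp":[-0.458,0.435,0],"angular":[0,0,-8.1]},{"dp":[-0.458,0.435,0],"angular":[0,0,-8.1]},{"dp":[-0.458,0.435,0],"angular":[0,0,-8.1]},{"dp":[0,0,-0.9],"angular":[0,0,0]},{"dp":[0,0,-0.9],"angular":[0,0,0]},{"dp":[0,0,0],"angular":[0,0,0]}]'
python3 - <<'E'
from h import *
d,T=snap('wrist')
P=red(d,T,(200,440,100,300));Q=P[P[:,2]>.125];print(len(P),np.percentile(P[:,2],[5,50,95]),(Q.min(0)+Q.max(0))/2,np.ptp(Q,axis=0));s=sense();print(s['tcp_pos'],s['q'])
print(R.from_quat(s['tool_rot']).as_matrix().round(3).tolist())
E
```

```text
t: 14.5
tcp_pos: [0.4782, -0.0691, 0.1938]
tool_rot: [0.99, 0.142, -0.004, -0.002]
force: [-0.3, 0.6, -0.4]
finger_gap: 0.6
gripper_force: 0.0
1794 [0.12668483 0.13221232 0.13396835] [ 0.48467952 -0.07177163  0.13028691] [0.04108836 0.04095238 0.01052708]
[ 0.47961077 -0.06966783  0.19536663] [-3.75368566e-01  3.88206289e-01  1.80826878e+00  6.40019572e-05
  9.50074951e-01  9.09979520e-01]
[[0.96, 0.282, -0.005], [0.282, -0.96, 0.002], [-0.004, -0.003, -1.0]]
```

```bash
python3 -m crank '[{"dp":[0.17,-0.07,-0.5],"angular":[0,0,0]},{"dp":[0,0,-0.7],"angular":[0,0,0]},{"dp":[0,0,-0.5],"angular":[0,0,0]},{"dp":[0,0,-0.5],"angular":[0,0,0]},{"dp":[0,0,-0.4],"angular":[0,0,0]},{"dp":[0,0,-0.23],"angular":[0,0,0]},{"dp":[0,0,0],"angular":[0,0,0]}]' |egrep 'tcp|^force'
python3 -m crank '[{"dp":[0,0,0],"angular":[0,0,0]},{"dp":[0,0,0],"angular":[0,0,0]},{"dp":[0,0,0],"angular":[0,0,0]},{"dp":[0,0,0],"angular":[0,0,0]}]' 1 40
python3 - <<'E'
from h import *
d,T=snap('wrist');cv2.imwrite('pics/w8.png',d['image'])
E
```

```text
tcp_pos: [0.4863, -0.0724, 0.1121]
force: [-0.1, 0.1, -0.2]
t: 15.65
tcp_pos: [0.4867, -0.0723, 0.113]
tool_rot: [0.99, 0.142, 0.001, 0.0]
force: [-0.8, 1.4, 5.8]
finger_gap: 0.445
gripper_force: 40.2
```

View pics/w8.png

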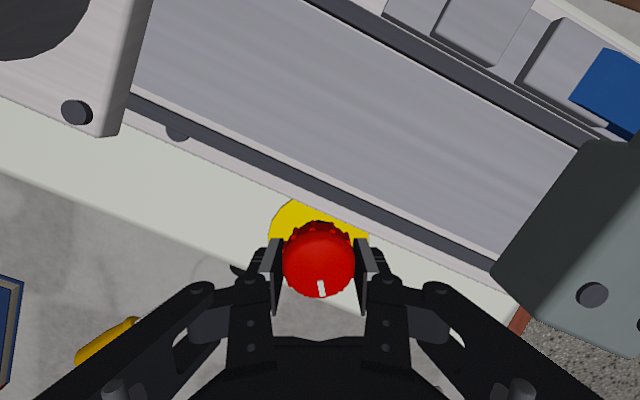

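The head at (320,260) is held centrally and the mark points to (321,290). Twisting clockwise.

```bash
python3 -m crank '[{"dp":[0,0,0],"angular":[0,0,-6.5]},{"dp":[0,0,0],"angular":[0,0,-6.5]},{"dp":[0,0,0],"angular":[0,0,-6.5]},{"dp":[0,0,0],"angular":[0,0,-6.5]},{"dp":[0,0,0],"angular":[0,0,-6.5]},{"dp":[0,0,0],"angular":[0,0,-6.5]},{"dp":[0,0,0],"angular":[0,0,-6.5]},{"dp":[0,0,0],"angular":[0,0,0]},{"dp":[0,0,0],"angular":[0,0,0]}]'
python3 -c "
from h import *
print(sense()['ft_torque'])"
for i in 1 2 3; do python3 -m crank '[{"dp":[0,0,0.1],"angular":[0,0,0]},{"dp":[0,0,0],"angular":[0,0,0]}]' |egrep 'tcp|^force'; done
```

```text
t: 16.6
tcp_pos: [0.4865, -0.0742, 0.1131]
tool_rot: [0.968, -0.25, 0.001, 0.002]
force: [-2.7, -5.5, 6.4]
finger_gap: 0.446
gripper_force: 40.5
[-0.99785761  0.48012096  0.1796999 ]
tcp_pos: [0.4865, -0.0742, 0.1161]
force: [-3.4, -5.3, 5.4]
tcp_pos: [0.4864, -0.0742, 0.1184]
force: [-1.6, -6.6, 1.5]
tcp_pos: [0.4863, -0.0742, 0.1188]
force: [3.9, -7.7, -20.6]
```

The head rose about 6 mm and hit its upper limit. I'll relax the pull, open and retreat.

```bash
python3 -m crank '[{"dp":[0,0,-0.08],"angular":[0,0,0]},{"dp":[0,0,0],"angular":[0,0,0]}]' |egrep 'tcp|^force'; python3 -m crank '[{"dp":[0,0,0],"angular":[0,0,0]},{"dp":[0,0,0],"angular":[0,0,0]},{"dp":[0,0,0],"angular":[0,0,0]}]' 0.4 |egrep 'tcp|^force|gap'
python3 -m crank '[{"dp":[0,0,0.4],"angular":[0,0,0]},{"dp":[0,0,0.8],"angular":[0,0,0]},{"dp":[0,0,0.9],"angular":[0,0,0]},{"dp":[0,0,0.9],"angular":[0,0,0]},{"dp":[0,0,0.9],"angular":[0,0,0]},{"dp":[0,0,0],"angular":[0,0,0]}]' |egrep 'tcp|^force'
python3 - <<'E'
from h import *
d,T=snap('wrist');cv2.imwrite('pics/w9.png',d['image'])
P=red(d,T,(200,440,100,300));print(len(P),np.percentile(P[:,2],[5,50,95]))
d,T=snap('top');P,c=cloud(d,T,0,640,0,400)
q=P[(P[:,2]>.21)&(P[:,2]<.24)&(np.hypot(P[:,0]-.5896,P[:,1]+.1725)<.02)];print(len(q),q.mean(0) if len(q) else 0)
E
```

```text
tcp_pos: [0.4864, -0.0742, 0.1185]
force: [0.4, -7.5, -3.5]
tcp_pos: [0.486, -0.0719, 0.1188]
force: [0.4, 0.1, -0.6]
finger_gap: 0.599
tcp_pos: [0.4884, -0.0727, 0.2393]
force: [0.3, -0.3, -0.7]
1296 [0.13136202 0.13731823 0.13926074]
133 [ 0.58774095 -0.17336759  0.22091004]
```

View pics/w9.png

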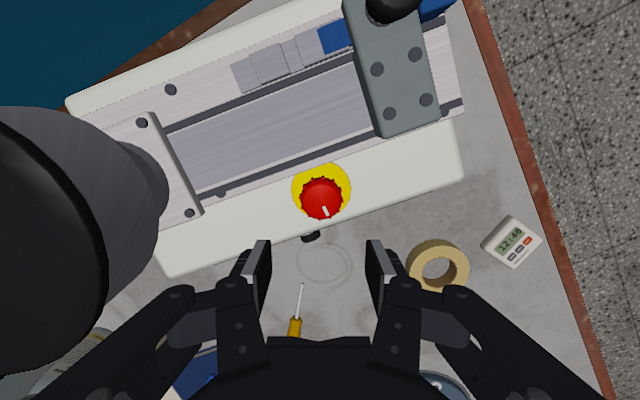

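The head is up (top at 0.139, as at the start), the gate is still at the stop, and the robot is clear.

```bash
python3 -c "
from h import *
print(order.sign_off())"
```

```text
the job is handed in; nothing more can be done
None
```

The job is done and handed in: the mushroom was latched down, the gate is locked against the blue stop at about 64 mm of travel, the mushroom is twisted back up, and the robot never went near the beaker, jar or bottle.

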